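# Fit and tension a scroll saw blade

## Robot

A 6-joint arm with a two-finger parallel gripper is mounted at the origin on a cart in front of the work surface, level with it; the furniture and walls round the work are solid. World frame = base frame: x ahead of the robot, y to its left, z up, the work surface at z = 0. Lengths are in m, angles in rad, forces in N, time in s.
With the tool pointing down it reaches from about 0.3 to 0.95 m from the base axis. Payload 3.1 kg.
Tool frame: the origin (TCP) lies midway between the tips of the shut fingers; the grasp point (between the pads) lies arm.hold_point_z behind it (arm.hold_point_z is the distance from the TCP to the grasp point, in m); z points along the fingers, y is the line along which they close (so a half turn about z gives the same grasp; the last joint's range is limited). The gripper opens to 85 mm and grips with 20 to 120 N. Pads are 22 mm wide; open, the fingers measure 114 mm over their backs; the gripper's body (76 mm by 85 mm) begins 54 mm behind the grasp point. The pads swing forward as they close: fully open they stand 13 mm farther back than shut.
Start: joints at [1.161, 0.308, 1.634, -0, 1.2, -0.07], TCP at [0.208, 0.589, 0.231] pointing down, gripper open.
Joint ranges: [-3.06, 3.06], [-0.79, 1.96], [0.05, 2.63], [-1.19, 4.34], [0.05, 2.64], [-2.94, 2.94]. Speed limits (rad/s): [2.79, 2.79, 3.14, 3.14, 3.14, 3.14].

## Interface

Orientations are given as a rotation vector (axis times angle).
In Python, from bench import arm gives the robot as it stands. The module is installed in compiled form; this text tells all that it offers.
- The arm moves only by the tool move_arm, never from a script. Its argument "steps" is a list that holds one entry, the list of rows, each a list of 4 numbers: the shift along the tool's x, y, z in mm, then the turn about the tool's z in degrees. In form: [[[x, y, z, spin], ...]]. A call has 1 to 20 rows; each row shifts and turns the commanded pose from where the row before left it, along the tool's axes as they then stand; what a row does not reach is not made up. A row lasts 1/8 s, in which the tool goes at most 62.5 mm and 10.7 degrees, less where a joint would pass 70% of its speed; a pose out of reach is approached as far as the arm can. A call is refused whole if a number of a shift passes 62.5 or a number of a turn 10.7, either way. A call with a gripper value outside its range is refused whole. "gripper" is the opening, from 0 (shut) to 1 (fully open), set as the call begins (left out, the last holds). The fingers move at their own pace and stop on an object; the grip force is fixed at half the most. Time passes only in rows, so rows that do not move let the fingers close. It gives the time, the measured TCP pose, the force, the opening and the grip force at its end, in the units of the state.
- arm.state(): the state, without advancing time (a new reading comes with each control period).
- arm.camera(name): name is "scene" or "side" or "wrist"; returns (picture, depth): 400x640x3 uint8, red, green, blue; 400x640 float32, m along the optical axis (not along the pixel's ray), 0 where there is no reading.
- arm.calibration(name): a dict with "mtx" (3x3 intrinsics, pixels), "R" (3x3) and "t" (3): a world point X has camera coordinates R X + t. Camera axes: x right, y down, z forward; pixel columns grow to the right and rows downward; lengths in m; the calibration is good to about 2 mm. A picture is of the moment at which its call begins: read the wrist's pose just before it. calibration takes no time and is no camera call; for the wrist camera it gives the pose at the moment of the call.
- arm.sign_off(): hands the job in; it is judged then, once.
Trained networks look in the newest picture that a camera, given by its name, has taken for a name from the list of things; names that differ only in an ending like _2 or _b are one class to them, and where a whole thing is asked for, a point or a joint stands for the part that bears it (a point fixed in the world has none). Each returns a list of dicts, best first, with "confidence" (0 to 1); they miss things now and then, are a little off and sometimes report something else, mostly with a low value. They report only what shows in the picture. A call takes as long as a camera call.
- arm.boxes_of(camera, label): "point" ([x, y, z] in m, in the coordinates of the camera as it stood for that picture, good to about 4 mm: the middle of the surface that is visible of it).
The state is a dict: "clock": time; "joint_positions": joint angles; "dq": joint speeds; "joint_torque": joint torques, N m; "tool_pos": TCP position; "eef_rot": TCP orientation; "wrist_force": force on the tool from outside, world axes, zero at the start; "ft_torque": the same for the moment, N m; "opening": opening from 0.0 (shut) to 1.0 (fully open); "finger_force": force on a finger pad.
Only numpy, scipy, OpenCV 4.12 (cv2) and the standard library are available. Lean on these libraries where they do the work, as an engineer would, in place of code of your own. Each camera call takes 0.05 s, during which the arm holds its last target. There are 200 camera calls.

## Task

Fit the new blade to the scroll saw: take it off its wooden rack by the brass grip, slide it in from the saw's open front, upper pin over the upper fork and lower pin under the lower fork, and let it hang by its upper pin in the notches of the upper arm. Then wind the tension wheel clockwise by its red handle: the slack runs out, the lower pin bears up into its notches, and the wheel grows stiffer; stop when it has a firm, set feel, when the handle needs about 13 N to move it where it took about 8 N while the blade was slack. Do not overwind (at 16 N the blade would snap), do not disturb the other things on the bench, and let go.

Things in the scene. Friction and masses are not known exactly. Their poses are not given: they have to be found in the camera images.
- blade: Loose saw blade, 183 mm long, about 80 g: steel strip 7 (x) by 2 mm (y) with a cross pin at each end, pins 6 mm thick, 36 mm long (along y), 135 mm apart. Origin: centre of the upper pin; z up along the blade, teeth to -x. Below the lower pin a brass end 12 x 10 mm reaches 14 mm below that pin's centre. It starts upright, hung by its upper pin in the rack.
- blade_grip (a point): Place to hold the blade: 24 mm above the upper pin's centre in its brass grip, which is 18 mm (x) by 10 mm (y) and reaches from 2 mm below to 34 mm above that pin's centre.
- lower_pin (a point): Centre of the blade's lower pin.
- blade_rack: Fixed wooden rack: a fork of two tines pointing to the rack's -x, 14 mm apart, with notches that hold the blade's upper pin 190 mm above the bench; lips 1 mm above the seated pin's centre. Its post stands 37 mm behind the pin. Origin on the bench straight below the pin. The blade comes out by lifting it 6 mm or more and drawing it 40 mm or more to the rack's -x.
- scroll_saw: Fixed green scroll saw, origin on the bench under the middle of its bed, open front to its own -x. The blade's place is x = -0.150, y = 0. Over the lower fork lies a table, underside 108 and top 116 mm above the bench, from x = -0.225 to -0.075, with a slot 16 mm wide, open to the front, through which the blade strip passes.
- upper_arm: The saw's upper arm; origin on its rear pivot, 280 mm from the notches. Winding the wheel raises its front. The steel fork with the notches is a separate carrier on a coil spring at the arm's nose, which gives way by some 3 mm as the blade comes under tension.
- upper_seat (a point): Where the upper pin's centre lies when the blade hangs in the upper arm's notches; rises as the wheel is wound. Two tines, each 8 mm wide, 14 mm apart, open to the front. The notch lips reach 1 mm above this point, so a pin passes over them with its centre 4 mm or more above it. The arm is solid from 34 mm behind this point.
- lower_seat (a point): Nominal place of the lower pin's centre when it bears up into the inverted notches of the fixed lower arm, 75 mm above the bench; the real fork sits up to 4 mm higher or lower. A pin passes under its lips with its centre 6 mm or more below the seat. At the start the two seats are 17 to 32 mm closer together than the blade's pins.
- wheel_hub (a point): Centre of the tension wheel on its upright axis (110 mm diameter, rim top about 262 mm above the bench). It turns many times; clockwise seen from above tightens, one radian raises the upper seat by 2.5 mm. It stays where it is left.
- tension_wheel: The black tension wheel; origin on its axis, 10 mm below the hub point; the handle lies along its x.
- handle_grip (a point): Middle of the red handle, an upright knob 22 mm thick, 40 mm tall (263 to 303 mm above the bench), 45 mm from the wheel's axis; it spins on its own pin, so a gripper keeping its heading can lead it round. Along its circle it takes about 8 N slack, then steadily more once the lower pin bears: 11.5 to 14.5 N when properly tight; at 16 N the blade snaps.
- bench_brush: Bench brush lying near the front edge, 299 mm long; leave it.
- glue_bottle: White glue bottle, 195 mm tall; leave it.
- try_square: Try square lying flat, 206 x 115 mm; leave it.
- oil_can: Green oil can with a long spout, 152 mm tall; leave it.
- offcut_1: Reddish offcut, 75 mm long; leave it.
- offcut_2: Pale offcut, 92 mm long; leave it.
- chisel_16: Bench chisel, 260 mm long; leave it.

How it is judged:
On the way:
1. The blade hangs, released, by its upper pin in the upper notches, lower pin below the lower fork (distance between blade and upper_seat below 0.006 m and horizontal distance between lower_pin and lower_seat below 0.01 m and contact force between the fingers and blade below 0.1 N and height (world z) of lower_pin below 0.074 m and contact force between blade and upper_arm below 20 N), for 0.2 s.
At the end, for the whole second after the job is handed in: Upper pin in the upper notches (within 6 mm), lower pin in the lower ones (within 10 mm in plan), the upper pin pressing on the flanks of its notches with 95 to 170 N in all (a blade pull of 67 to 120 N, 11.5 to 14.5 N at the handle), at rest and let go (distance between blade and upper_seat below 0.006 m and horizontal distance between lower_pin and lower_seat below 0.01 m and contact force between blade and upper_arm between 95 and 170 N and linear speed of blade below 0.02 m/s); the robot touches nothing.
It fails at once if The blade is overstrained: more than 205 N on the flanks of the upper notches (16 N at the handle) (contact force between blade and upper_arm above 205 N).
It fails at once if Another thing on the bench is shifted by more than 30 mm (distance of any of bench_brush, glue_bottle, try_square, oil_can, offcut_1, offcut_2, chisel_16 from where it was at the start of the episode above 0.03 m).
It also fails if it takes over 72 s, if anything falls off the work surface, if the arm or the gripper's body presses on something with over 40 N, if the wrist force passes 120 N, or if a joint passes its speed limit or range.

## Working session

There is one attempt and no reset: what is moved stays moved. The work goes in short steps, Python scripts to look and compute and a tool call to move; the robot and the scene stay as the last step left them, time stands still between calls to the robot, and variables do not carry over. Pictures are saved under pics/ and viewed, at most 10 in all, crops included, and the job is handed in when it is done.

Besides the shell and the picture viewer there is one more tool, called after "Request:" by a JSON object that holds its "method" and its "body". move_arm: Moves the arm, as the interface text tells. Its arguments: {"type":"object","properties":{"steps":{"type":"array","items":{"type":"array","items":{"type":"array","items":{"type":"number"}}}},"gripper":{"type":"number"}},"required":["steps"]}

```bash
mkdir -p pics; cat > h.py <<'E'
import numpy as np, cv2
from scipy.spatial.transform import Rotation as Ro
from bench import arm
def cal(n):
    c=arm.calibration(n); return np.array(c["mtx"]),np.array(c["R"]),np.array(c["t"])
def toW(n,p):
    K,R,t=cal(n); return R.T@(np.array(p)-t)
def cloud(n,d):
    K,R,t=cal(n); v,u=np.indices(d.shape)
    P=np.stack([(u-K[0,2])*d/K[0,0],(v-K[1,2])*d/K[1,1],d],-1)
    W=(P-t)@R; W[d==0]=np.nan; return W
def proj(n,X):
    K,R,t=cal(n); p=K@(R@np.array(X)+t); return p[:2]/p[2]
def save(f,im): cv2.imwrite(f,im[...,::-1])
E
python3 - <<'E'
from h import *
np.set_printoptions(precision=4,suppress=True)
s=arm.state(); print(s["clock"],s["tool_pos"],s["eef_rot"],arm.hold_point_z)
ims=[]
for n in("scene","side"):
    im,d=arm.camera(n); np.savez(f"/tmp/{n}.npz",im=im,d=d); save(f"pics/{n}0.png",im)
    for l in("blade","blade_grip","lower_pin","blade_rack","scroll_saw","upper_arm","tension_wheel","handle_grip","glue_bottle","oil_can"):
        r=arm.boxes_of(n,l)
        for q in r[:2]: print(n,l,round(q["confidence"],2),toW(n,q["point"]),proj(n,toW(n,q["point"])))
E
```

```text
0.0 [0.208  0.5885 0.2301] [-0.5311 -3.0958  0.0035] 0.0187
scene blade 0.44 [0.4582 0.3174 0.1655] [252.7218 157.9242]
scene blade_grip 0.64 [ 0.5817 -0.4521  0.0465] [429.7508 279.4925]
scene lower_pin 0.39 [ 0.5926 -0.1494  0.2627] [365.8078 179.0777]
scene blade_rack 0.15 [0.4601 0.3178 0.162 ] [253.1855 158.4296]
scene scroll_saw 0.65 [ 0.5874 -0.1524  0.1078] [363.4076 215.5212]
scene upper_arm 0.71 [ 0.6164 -0.0305  0.1886] [345.4231 177.2322]
scene tension_wheel 0.75 [ 0.5937 -0.1449  0.2621] [365.0179 178.4455]
scene glue_bottle 0.95 [ 0.6174 -0.3978  0.1107] [425.9812 250.1714]
scene oil_can 0.55 [ 0.5819 -0.4513  0.0459] [429.5439 279.4009]
scene oil_can 0.4 [0.3541 0.011  0.0504] [281.7182 234.8651]
side lower_pin 0.44 [0.463  0.318  0.1471] [283.5961 163.7399]
side blade_rack 0.57 [0.4972 0.3147 0.0452] [292.4004 183.203 ]
side scroll_saw 0.86 [ 0.5978 -0.1863  0.0982] [342.3636 230.4525]
side upper_arm 0.66 [ 0.5885 -0.1888  0.207 ] [340.116  205.8542]
side tension_wheel 0.75 [ 0.6007 -0.1629  0.2635] [341.5598 188.1059]
side handle_grip 0.6 [ 0.3453 -0.2262  0.0257] [277.2347 263.2306]
side handle_grip 0.5 [ 0.6031 -0.1895  0.2884] [344.2315 185.3937]
side glue_bottle 0.96 [ 0.6399 -0.4164  0.1123] [373.1845 263.4989]
side glue_bottle 0.63 [ 0.4328 -0.5432  0.0108] [320.8018 324.7971]
side oil_can 0.39 [ 0.5939 -0.1888  0.0979] [341.5292 231.0467]
side oil_can 0.25 [ 0.5969 -0.1599  0.2624] [340.3123 188.1186]
```

View pics/scene0.png

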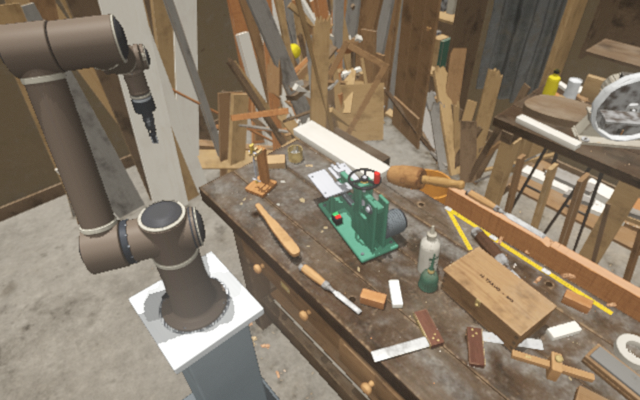

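View pics/side0.png

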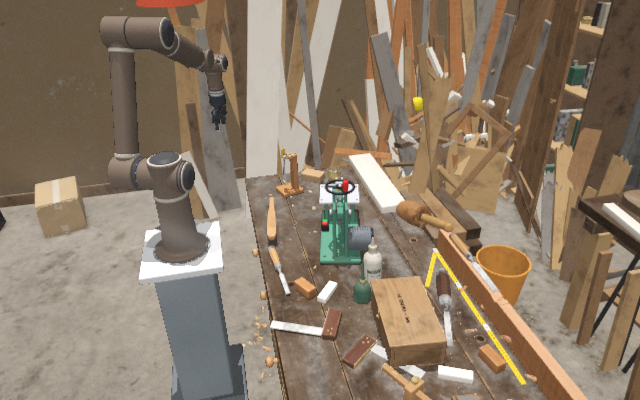

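The scene shows the rack at about (262,172), the saw at about (360,210) with its table at (330,180) and the wheel at (363,178) with the red handle at (377,178). The saw's open front therefore faces +y, towards the rack.

```bash
python3 - <<'E'
from h import *
np.set_printoptions(precision=3,suppress=True)
a=np.load("/tmp/scene.npz");b=np.load("/tmp/side.npz")
c1=cv2.resize(a["im"][130:270,235:435],None,fx=2.9,fy=2.9,interpolation=2)
c2=cv2.resize(b["im"][140:280,260:390],None,fx=2.9,fy=2.9,interpolation=2)
h=np.hstack([c1,c2])[:, :]
h=cv2.resize(h,(798,int(h.shape[0]*798/h.shape[1]))); save("pics/crop0.png",h)
for n,z in(("scene",a),("side",b)):
    W=cloud(n,z["d"]); im=z["im"].astype(int); x,y,zz=W[...,0],W[...,1],W[...,2]
    def st(m,l):
        if m.sum()>3: print(n,l,m.sum(),"min",np.nanpercentile(W[m],2,0),"max",np.nanpercentile(W[m],98,0),"mean",np.nanmean(W[m],0))
    red=(im[...,0]>150)&(im[...,1]<60)&(im[...,2]<60)&(zz>.2)&(x>.4)&(x<.8); st(red,"red")
    st((zz>.105)&(zz<.125)&(x>.45)&(x<.75)&(y>-.05)&(y<.2),"table")
    st((zz>.25)&(zz<.268)&(x>.45)&(x<.75)&(y>-.3)&(y<.2),"wheel")
    g=(im[...,1]>im[...,0]+25)&(zz<.05)&(zz>.005)&(y>-.35)&(x>.4)&(x<.8); st(g,"bed")
    p=W[g][:,:2].astype(np.float32)
    if len(p)>10: print(cv2.minAreaRect(p), cv2.boxPoints(cv2.minAreaRect(p)))
    st((y>.22)&(y<.42)&(x>.35)&(x<.6)&(zz>.03)&(zz<.15),"rackmid")
    st((y>.22)&(y<.42)&(x>.35)&(x<.6)&(zz>.15)&(zz<.25),"racktop")
    st((y>.22)&(y<.42)&(x>.35)&(x<.6)&(zz>.005)&(zz<.03),"rackbase")
E
```

```text
scene table 754 min [ 0.559 -0.018  0.109] max [0.728 0.133 0.12 ] mean [0.622 0.053 0.115]
scene wheel 349 min [ 0.544 -0.193  0.252] max [ 0.643 -0.091  0.264] mean [ 0.589 -0.142  0.259]
scene bed 1506 min [ 0.505 -0.266  0.014] max [0.651 0.052 0.046] mean [ 0.571 -0.13   0.023]
((0.6023803353309631, -0.10186682641506195), (0.329314261674881, 0.1506677269935608), 76.58482360839844) [[ 0.491 -0.245]
 [ 0.637 -0.28 ]
 [ 0.714  0.041]
 [ 0.567  0.076]]
scene rackmid 323 min [0.456 0.309 0.031] max [0.593 0.407 0.146] mean [0.5   0.328 0.086]
scene racktop 194 min [0.45  0.303 0.153] max [0.519 0.346 0.223] mean [0.482 0.319 0.183]
scene rackbase 397 min [0.421 0.266 0.005] max [0.593 0.403 0.027] mean [0.481 0.319 0.016]
side red 40 min [ 0.598 -0.198  0.266] max [ 0.613 -0.185  0.302] mean [ 0.606 -0.191  0.285]
side table 405 min [ 0.559 -0.032  0.109] max [0.73  0.135 0.123] mean [0.64  0.035 0.118]
side wheel 262 min [ 0.547 -0.194  0.251] max [ 0.648 -0.089  0.267] mean [ 0.594 -0.146  0.261]
side bed 1145 min [ 0.51  -0.271  0.013] max [0.697 0.035 0.042] mean [ 0.587 -0.152  0.024]
((0.6139931678771973, -0.0766710489988327), (0.39518845081329346, 0.14781060814857483), 76.07156372070312) [[ 0.495 -0.251]
 [ 0.638 -0.286]
 [ 0.733  0.097]
 [ 0.59   0.133]]
side rackmid 248 min [0.459 0.305 0.032] max [0.593 0.415 0.146] mean [0.505 0.329 0.086]
side racktop 157 min [0.454 0.301 0.151] max [0.521 0.345 0.227] mean [0.485 0.319 0.183]
side rackbase 429 min [0.367 0.224 0.005] max [0.596 0.414 0.028] mean [0.487 0.318 0.014]
```

View pics/crop0.png

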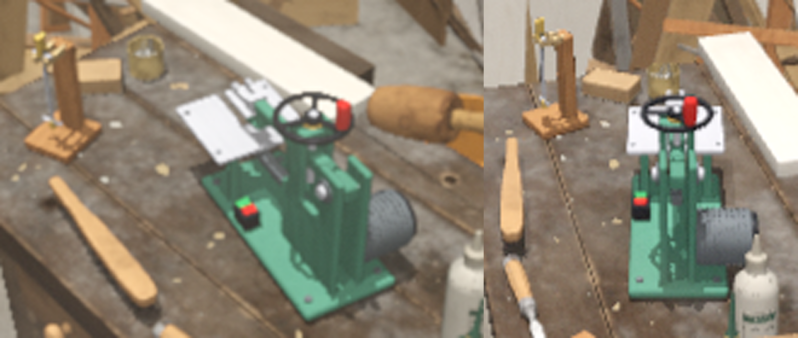

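The crop agrees: the rack's tines point to about -x, towards the robot, and the saw's front faces +y with its x axis at about -104°. Next I need closer wrist views, so I'll check where the wrist camera sits.

```bash
cat >> h.py <<'E'
def tool():
    s=arm.state(); return np.array(s["tool_pos"]),Ro.from_rotvec(s["eef_rot"]).as_matrix()
def rows(target,yaw_y=None):
    "shift in tool mm to target TCP, and spin (deg) to bring tool y to world heading yaw_y"
    p,R=tool(); d=R.T@(np.array(target)-p)*1000
    a=np.degrees(np.arctan2(R[1,1],R[0,1])); sp=0 if yaw_y is None else -(yaw_y-a)
    print("shift mm",d.round(1),"tool y heading",a.round(2),"spin",round(sp,2))
E
python3 - <<'E'
from h import *
K,R,t=cal("wrist"); p,T=tool(); C=-R.T@t
print("cam in tool",T.T@(C-p),"axes in tool\n",(T.T@R.T).round(3),K)
rows([0.40,0.28,0.36],102)
E
```

```text
cam in tool [ 0.06656459 -0.00137418 -0.14230085] axes in tool
 [[-0.    -0.965 -0.261]
 [ 1.    -0.     0.   ]
 [-0.    -0.261  0.965]] [[300.70125408   0.         319.26457042]
 [  0.         300.70125408 201.85456381]
 [  0.           0.           1.        ]]
shift mm [-283.8 -227.7 -128.7] tool y heading 70.53 spin -31.47
```

Request:
{"method": "move_arm", "body": {"steps": [[[-56,-46,-26,0],[-57,-46,-26,0],[-57,-46,-26,0],[-57,-45,-26,0],[-57,-45,-25,0],[0,0,0,-10.5],[0,0,0,-10.5],[0,0,0,-10.5],[0,0,0,0],[0,0,0,0]]]}}

```text
clock: 2.35
tool_pos: [0.3634, 0.3389, 0.3356]
eef_rot: [-0.325, 3.125, 0.0]
wrist_force: [0.8, -0.3, 0.4]
opening: 1.003
finger_force: 0.0
```

```bash
python3 - <<'E'
from h import *
np.set_printoptions(precision=4,suppress=True)
im,d=arm.camera("wrist"); np.savez("/tmp/w1.npz",im=im,d=d); save("pics/w1.png",im)
K,R,t=cal("wrist"); np.savez("/tmp/w1c.npz",K=K,R=R,t=t)
print(arm.state()["clock"],tool()[0])
for l in("blade","blade_grip","blade_rack","lower_pin","handle_grip","wheel_hub","upper_seat","upper_arm","scroll_saw"):
    for q in arm.boxes_of("wrist",l)[:2]: w=toW("wrist",q["point"]);print(l,round(q["confidence"],2),w,proj("wrist",w))
E
```

```text
2.4 [0.3634 0.3389 0.3356]
blade 0.71 [0.4539 0.3167 0.1906] [281.6769 269.2466]
blade_grip 0.69 [0.457  0.3187 0.1907] [282.991  272.2234]
blade_rack 0.56 [0.4852 0.3325 0.0193] [300.4018 237.9877]
blade_rack 0.56 [ 0.5826 -0.0037  0.0425] [ 78.8808 258.5644]
lower_pin 0.59 [0.4547 0.3149 0.1944] [279.3247 271.2693]
wheel_hub 0.65 [0.5839 0.0002 0.0458] [ 79.7348 260.6072]
upper_seat 0.93 [0.6224 0.0246 0.1801] [ 12.9554 345.1104]
upper_seat 0.22 [0.4521 0.3194 0.1923] [284.2082 268.9106]
upper_arm 0.92 [0.6229 0.0183 0.1698] [ 16.083  338.3566]
upper_arm 0.71 [0.4582 0.3155 0.1953] [279.2287 274.8217]
scroll_saw 0.68 [0.5833 0.0075 0.0396] [ 87.3615 259.3434]
```

View pics/w1.png

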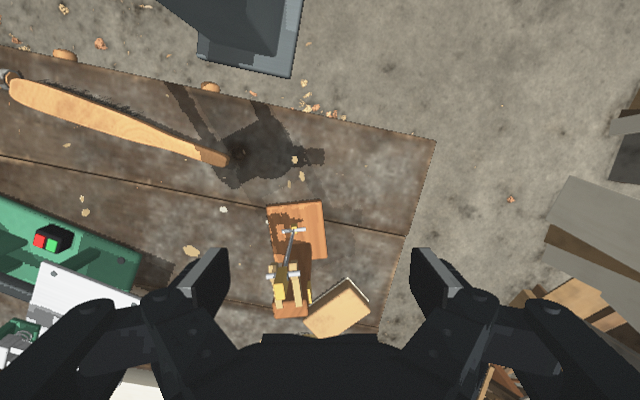

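The rack is at about (290,265): base at (297,228), and the fork, blade and grip near (283,280). I'll enlarge that part.

```bash
python3 - <<'E'
from h import *
np.set_printoptions(precision=4,suppress=True)
z=np.load("/tmp/w1.npz"); W=cloud("wrist",z["d"])
save("pics/w1c.png",cv2.resize(z["im"][195:325,245:375],None,fx=4.5,fy=4.5,interpolation=cv2.INTER_CUBIC))
for lo,hi in((.196,.204),(.204,.216),(.216,.232),(.185,.196)):
    m=(W[...,2]>lo)&(W[...,2]<hi)&(abs(W[...,0]-.48)<.06)&(abs(W[...,1]-.32)<.06)
    v,u=np.nonzero(m); print(lo,m.sum(),"u",u.min(),u.max(),"v",v.min(),v.max(),W[m].min(0),W[m].max(0),W[m].mean(0))
    if m.sum()>8:print(cv2.minAreaRect(W[m][:,:2].astype(np.float32)*1000))
m=(W[...,2]>.008)&(W[...,2]<.03)&(abs(W[...,0]-.48)<.08)&(abs(W[...,1]-.32)<.07); print("base",W[m][:,2].mean(),cv2.minAreaRect(W[m][:,:2].astype(np.float32)*1000))
E
```

```text
0.196 62 u 276 288 v 269 285 [0.4495 0.3122 0.1961] [0.4641 0.326  0.2039] [0.4537 0.3195 0.1999]
((455.4352111816406, 321.5023498535156), (17.789865493774414, 7.935925483703613), 51.47412872314453)
0.204 91 u 275 287 v 273 292 [0.4493 0.3123 0.2041] [0.4647 0.3262 0.216 ] [0.4536 0.3195 0.2102]
((455.56744384765625, 321.7591552734375), (18.478328704833984, 8.535073280334473), 50.3884162902832)
0.216 222 u 273 286 v 279 299 [0.4496 0.3122 0.2162] [0.4687 0.3261 0.2253] [0.4578 0.3192 0.2224]
((459.255615234375, 319.1734619140625), (18.39848518371582, 9.914514541625977), 18.62291717529297)
0.185 489 u 266 303 v 263 314 [0.4461 0.3012 0.185 ] [0.5079 0.3498 0.1958] [0.4662 0.3239 0.1885]
((480.22210693359375, 324.37957763671875), (63.500091552734375, 36.32107162475586), 14.269700050354004)
base 0.01730835395839306 ((477.9396667480469, 325.380615234375), (100.3302993774414, 90.04253387451172), 18.335750579833984)
```

View pics/w1c.png

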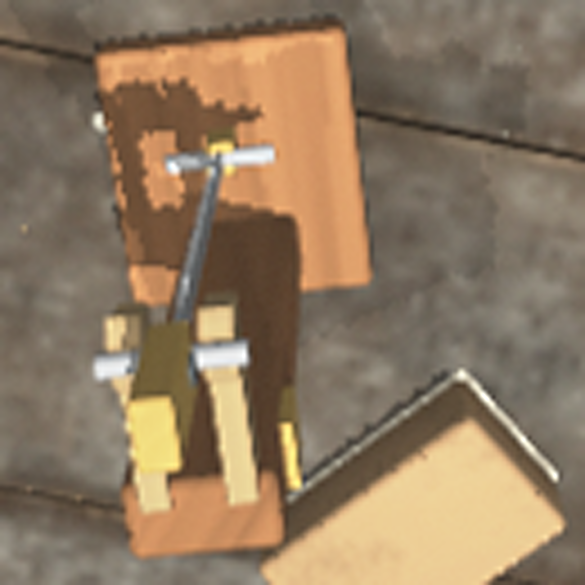

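The grip top is centred at (0.4593, 0.3192) at z = 0.224, as it should be (190 + 34 mm). The rack's x axis heads about 18.5°. I'll go there now.

```bash
python3 - <<'E'
from h import *
rows([0.4593,0.3192,0.198],108.5)
E
```

```text
shift mm [-89.7 -39.2 137.6] tool y heading 102.02 spin -6.48
```

Request:
{"method": "move_arm", "body": {"steps": [[[-45,-20,0,0],[-44.7,-19.2,20,0],[0,0,40,-6.5],[0,0,20,0],[0,0,0,0],[0,0,0,0]]]}}

```text
clock: 3.6
tool_pos: [0.4599, 0.3197, 0.2567]
eef_rot: [-0.506, 3.099, 0.001]
wrist_force: [-0.1, -1.2, 0.5]
opening: 1.002
finger_force: 0.0
```

```bash
python3 - <<'E'
from h import *
np.set_printoptions(precision=4,suppress=True)
im,d=arm.camera("wrist"); W=cloud("wrist",d)
rows([0.4593,0.3192,0.198],108.5)
m=(W[...,2]>.218)&(W[...,2]<.23)&(abs(W[...,0]-.46)<.02)&(abs(W[...,1]-.32)<.02)
v,u=np.nonzero(m);print(m.sum(),u.min(),u.max(),v.min(),v.max(),W[m].mean(0),cv2.minAreaRect(W[m][:,:2].astype(np.float32)*1000))
E
```

```text
shift mm [ 1.2 -0.3 59.3] tool y heading 108.54 spin 0.04
455 312 327 215 244 [0.4588 0.3188 0.2236] ((459.599853515625, 319.05963134765625), (17.972742080688477, 9.46296501159668), 18.49609375)
```

Request:
{"method": "move_arm", "body": {"steps": [[[1,0,30,0],[0,0,20,0],[0,0,9,0],[0,0,0,0]]]}}

```text
clock: 4.15
tool_pos: [0.4586, 0.3191, 0.1971]
eef_rot: [-0.506, 3.1, 0.0]
wrist_force: [-0.0, 0.7, 0.6]
opening: 1.0
finger_force: 0.0
```

Request:
{"method": "move_arm", "body": {"steps": [[[0,0,0,0],[0,0,0,0],[0,0,0,0],[0,0,0,0],[0,0,0,0],[0,0,0,0]]], "gripper": 0}}

```text
clock: 4.9
tool_pos: [0.4585, 0.3189, 0.1969]
eef_rot: [-0.506, 3.1, 0.0]
wrist_force: [0.1, 0.1, 2.0]
opening: 0.102
finger_force: 59.2
```

Request:
{"method": "move_arm", "body": {"steps": [[[0,0,-4,0],[0,0,-5,0],[0,0,-5,0],[0,0,0,0],[20,0,0,0],[30,0,0,0],[20,0,0,0],[0,0,-30,0],[0,0,-40,0],[0,0,0,0]]]}}

```text
clock: 6.15
tool_pos: [0.3942, 0.2981, 0.2845]
eef_rot: [-0.505, 3.093, 0.005]
wrist_force: [0.6, 0.2, -1.2]
opening: 0.101
finger_force: 59.1
```

```bash
python3 - <<'E'
from h import *
print(arm.state()["opening"],arm.state()["finger_force"])
rows([0.68,0.20,0.28],-14)
E
```

```text
0.10078695733047925 59.12890076637268
shift mm [-239.8 -183.9    6.1] tool y heading 108.54 spin 122.54
```

Request:
{"method": "move_arm", "body": {"steps": [[[0,-40,0,0],[-20,-45,0,0],[-50,-20,0,0],[-50,-10,0,0],[-50,-20,0,0],[-40,-30,5,0],[-30,-19,0,0],[0,0,0,0],[0,0,0,0]]]}}

```text
clock: 7.28
tool_pos: [0.6768, 0.1984, 0.2737]
eef_rot: [0.505, -3.097, -0.0]
wrist_force: [-0.5, -0.3, -0.6]
opening: 0.103
finger_force: 59.1
```

Request:
{"method": "move_arm", "body": {"steps": [[[0,0,0,10],[0,0,0,10.5],[0,0,0,10.5],[0,0,0,10.5],[0,0,0,10.5],[0,0,0,10.5],[0,0,0,10.5],[0,0,0,10.5],[0,0,0,10.5],[0,0,0,10.5],[0,0,0,10.5],[0,0,0,8],[0,0,0,0],[0,0,0,0],[0,0,0,0]]]}}

```text
clock: 9.15
tool_pos: [0.6777, 0.1987, 0.2757]
eef_rot: [-2.482, -1.926, 0.0]
wrist_force: [0.6, -0.6, -0.7]
opening: 0.104
finger_force: 59.1
```

```bash
python3 - <<'E'
from h import *
np.set_printoptions(precision=4,suppress=True)
s=arm.state();print(s["clock"],s["tool_pos"],s["opening"],s["joint_positions"]); rows([.645,.055,.2])
im,d=arm.camera("wrist"); np.savez("/tmp/w2.npz",im=im,d=d); save("pics/w2.png",im)
for l in("upper_seat","lower_seat","blade","upper_arm","handle_grip","tension_wheel","wheel_hub","scroll_saw"):
    for q in arm.boxes_of("wrist",l)[:2]: w=toW("wrist",q["point"]);print(l,round(q["confidence"],2),w,proj("wrist",w))
E
```

```text
9.15 [0.6777 0.1987 0.2757] 0.10447102323355999 [0.2235 0.4319 1.3756 0.0001 1.3341 0.4746]
shift mm [-147.3    4.    75.7] tool y heading -14.39 spin 0
lower_seat 0.7 [0.6378 0.1033 0.1111] [306.5177 273.467 ]
blade 0.71 [0.6768 0.2018 0.2953] [316.1323 263.6057]
tension_wheel 0.22 [0.6718 0.2003 0.2975] [305.9252 271.4906]
wheel_hub 0.75 [0.6356 0.0926 0.1173] [306.8433 284.9607]
scroll_saw 0.97 [0.6365 0.0976 0.1165] [306.4669 280.5202]
```

View pics/w2.png

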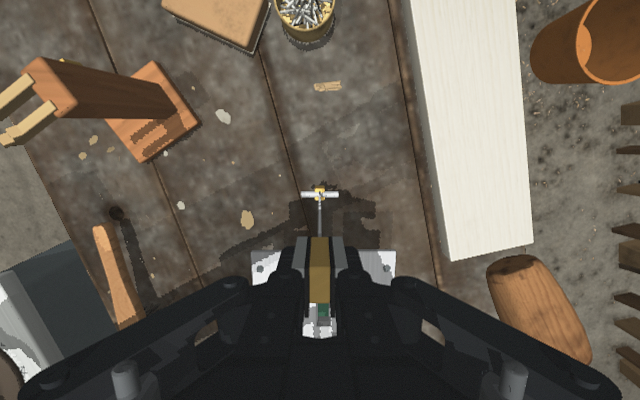

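The view shows the blade held upright at (320,200-260), the table at (255-395,265) and the rack at upper left, but the gripper hides the fork. I'll go higher and to the side for a look down on the upper fork.

```bash
python3 - <<'E'
from h import *
rows([.698,.104,.375],-14.4)
E
```

```text
shift mm [-86.4  42.8 -99.5] tool y heading -14.47 spin -0.07
```

Request:
{"method": "move_arm", "body": {"steps": [[[0,0,-50,0],[0,20,-50,0],[-43,13,0,0],[-43,10,0,0],[0,0,0,0],[0,0,0,0],[0,0,0,0]]]}}

```text
clock: 10.48
tool_pos: [0.6981, 0.1056, 0.3755]
eef_rot: [-2.482, -1.925, -0.0]
wrist_force: [-0.3, 0.7, -1.0]
opening: 0.106
finger_force: 59.1
```

```bash
python3 - <<'E'
from h import *
np.set_printoptions(precision=4,suppress=True)
s=arm.state();print(s["clock"],s["tool_pos"],s["opening"]); rows([.645,.055,.2])
im,d=arm.camera("wrist"); K,R,t=cal("wrist"); np.savez("/tmp/w3.npz",im=im,d=d,K=K,R=R,t=t)
save("pics/w3.png",cv2.resize(im[130:330,170:430],None,fx=3,fy=3,interpolation=cv2.INTER_CUBIC))
for l in("upper_seat","lower_seat","upper_arm","handle_grip","tension_wheel","scroll_saw"):
    for q in arm.boxes_of("wrist",l)[:2]: w=toW("wrist",q["point"]);print(l,round(q["confidence"],2),w,proj("wrist",w))
E
```

```text
10.475 [0.6981 0.1056 0.3755] 0.10602961927656228
shift mm [-62.3 -38.8 175.4] tool y heading -14.4 spin 0
upper_seat 0.59 [0.6311 0.0493 0.1824] [277.3238 238.3539]
upper_seat 0.58 [0.632  0.0525 0.1805] [277.5237 235.1638]
upper_arm 0.97 [0.6334 0.0498 0.1826] [279.0258 237.3988]
scroll_saw 0.67 [0.6271 0.0585 0.114 ] [279.1805 214.2209]
```

View pics/w3.png

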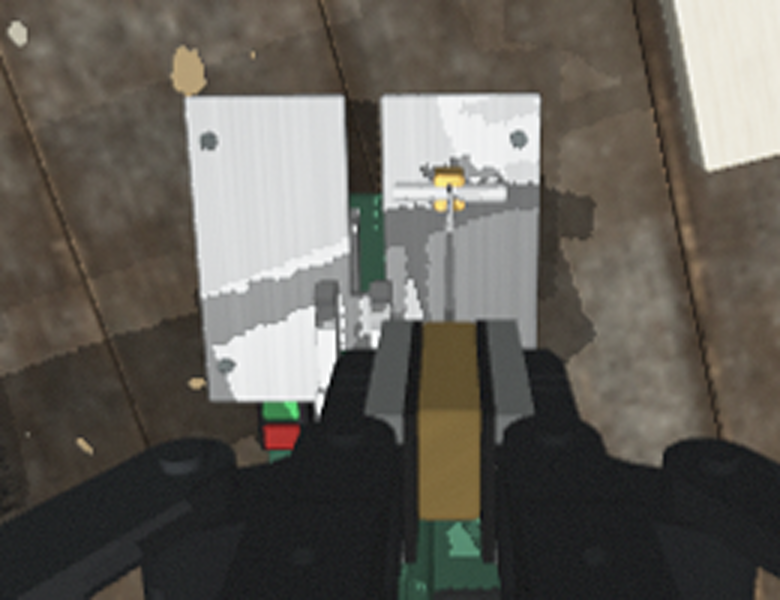

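The table shows at crop (185-540, 95-400), with the slot between (345,95) and (383,95). The gray fork tips are at (327,295) and (380,292), and I'll measure all of these from the depth.

```bash
python3 - <<'E'
from h import *
np.set_printoptions(precision=4,suppress=True)
z=np.load("/tmp/w3.npz"); W=cloud("wrist",z["d"]); 
m=(abs(W[...,2]-.116)<.005)&(abs(W[...,0]-.645)<.12)&(abs(W[...,1]-.06)<.12)
P=W[m]; print(P.shape,P[:,2].mean()); r=cv2.minAreaRect(P[:,:2].astype(np.float32)*1000); print(r,cv2.boxPoints(r))
# slot edges per row in saw coords, for headings
for h in(-104.4,):
    ex=np.array([np.cos(np.radians(h)),np.sin(np.radians(h))]); ey=np.array([-ex[1],ex[0]])
    S=np.stack([W[...,:2]@ex,W[...,:2]@ey],-1)
    c=np.array([.645,.055]); 
    print("c",c@ex,c@ey)
    for v in range(163,212,6):
        mm=m[v]&(np.arange(640)<600); y=S[v][mm][:,1]; u=np.nonzero(mm)[0]
        g=np.argmax(np.diff(np.sort(y))); ys=np.sort(y); print(v,"x",S[v][mm][:,0].mean().round(4),"y range",ys[0].round(4),ys[-1].round(4),"gap",ys[g].round(4),ys[g+1].round(4))
    f=(W[...,2]>.165)&(W[...,2]<.215)&(abs(W[...,0]-.64)<.05)&(abs(W[...,1]-.06)<.05)
    v,u=np.nonzero(f); print(f.sum(),u.min(),u.max(),v.min(),v.max())
    for a,b,q,w,t in zip(u,v,S[f][:,0],S[f][:,1],W[f][:,2]):
        if b%2==0 and a%2==0: print((a,b),round(q*1000,1),round(w*1000,1),round(t*1000,1),end=" | ")
E
```

```text
(8447, 3) 0.11561144294779996
((644.9651489257812, 54.074058532714844), (150.00308227539062, 160.1732940673828), 75.90174102783203) [[549.0215   0.8396]
 [704.3702 -38.1763]
 [740.9088 107.3086]
 [585.5601 146.3245]]
c -0.2136770510834061 0.6110581951339
163 x -0.285 y range 0.5319 0.6907 gap 0.602 0.6194
169 x -0.2769 y range 0.5316 0.6909 gap 0.603 0.6192
175 x -0.2687 y range 0.5329 0.6896 gap 0.6028 0.6189
181 x -0.2605 y range 0.5313 0.6899 gap 0.6025 0.6204
187 x -0.2521 y range 0.5327 0.69 gap 0.6023 0.6203
193 x -0.2437 y range 0.5321 0.6902 gap 0.6228 0.6764
199 x -0.2352 y range 0.5323 0.6905 gap 0.6031 0.6199
205 x -0.2266 y range 0.5321 0.6907 gap 0.6029 0.6196
211 x -0.2178 y range 0.5332 0.6909 gap 0.6027 0.6194
402 275 300 223 269
(np.int64(276), np.int64(224)) -221.2 597.9 179.7 | (np.int64(278), np.int64(224)) -221.3 600.3 180.1 | (np.int64(280), np.int64(224)) -220.7 602.5 178.5 | (np.int64(282), np.int64(224)) -218.6 604.0 172.4 | (np.int64(294), np.int64(224)) -221.5 619.4 180.7 | (np.int64(296), np.int64(224)) -221.3 621.7 180.2 | (np.int64(298), np.int64(224)) -
[... 4259 characters left out ...]
2)) -186.8 599.5 183.6 | (np.int64(280), np.int64(252)) -186.5 601.8 183.0 | (np.int64(276), np.int64(254)) -183.8 596.9 182.8 | (np.int64(278), np.int64(254)) -183.7 599.3 182.6 | (np.int64(280), np.int64(254)) -183.6 601.6 182.2 | (np.int64(276), np.int64(256)) -180.8 596.6 181.9 | (np.int64(278), np.int64(256)) -181.4 599.3 183.2 | (np.int64(276), np.int64(258)) -178.7 596.7 183.2 | (np.int64(278), np.int64(258)) -178.7 599.2 183.2 | (np.int64(276), np.int64(260)) -178.0 597.2 187.0 | (np.int64(278), np.int64(260)) -177.7 599.6 186.6 | (np.int64(276), np.int64(262)) -176.5 597.5 189.4 | (np.int64(276), np.int64(264)) -173.1 597.2 187.9 | (np.int64(276), np.int64(266)) -171.0 597.2 188.9 |
```

```bash
python3 - <<'E'
from h import *
np.set_printoptions(precision=4,suppress=True)
z=np.load("/tmp/w3.npz"); W=cloud("wrist",z["d"]); p,T=tool()
L=(W-p)@T
m=(abs(L[...,0])<.02)&(abs(L[...,1])<.03)&(L[...,2]>.12)&(L[...,2]<.17)
print("lower pin etc in tool",m.sum(),L[m].min(0),L[m].max(0),np.median(L[m],0)); 
m=(abs(L[...,0])<.02)&(abs(L[...,1])<.004)&(L[...,2]>.03)&(L[...,2]<.12); print("strip",np.polyfit(L[m][:,2],L[m][:,0],1),np.polyfit(L[m][:,2],L[m][:,1],1))
rows([.6767,.180,.375],-14.1)
E
```

```text
lower pin etc in tool 303 [-0.0092 -0.0185  0.129 ] [0.0025 0.0174 0.1551] [-0.0028 -0.001   0.1403]
strip [0.0107 0.    ] [ 0.0008 -0.0006]
shift mm [ 67.4 -39.5   0.6] tool y heading -14.43 spin -0.33
```

Request:
{"method": "move_arm", "body": {"steps": [[[35,-19,0,0],[35,-20,0,0],[0,0,50,-0.3],[0,0,60,0],[0,0,50,0],[0,0,14,0],[0,0,0,0],[0,0,0,0],[0,0,0,0]]]}}

```text
clock: 11.95
tool_pos: [0.6798, 0.1823, 0.205]
eef_rot: [2.477, 1.929, 0.008]
wrist_force: [-0.8, -0.5, -1.0]
opening: 0.103
finger_force: 59.1
```

```bash
python3 - <<'E'
from h import *
rows([.6779,.1822,.201],-14.1); rows([.6456+.0007,.0563,.201],-14.1)
E
```

```text
shift mm [-0.6 -1.8  4. ] tool y heading -14.17 spin -0.07
shift mm [-130.4   -1.7    3.7] tool y heading -14.17 spin -0.07
```

Request:
{"method": "move_arm", "body": {"steps": [[[0,-1.7,3,0],[0,0,0,0],[-20,0,0,0],[-20,0,0,0],[-20,0,0,0],[0,0,0,0],[0,0,0,0]]]}}

```text
clock: 12.82
tool_pos: [0.6618, 0.124, 0.1988]
eef_rot: [-2.479, -1.929, -0.001]
wrist_force: [0.3, -0.7, -0.5]
opening: 0.105
finger_force: 59.1
```

```bash
python3 - <<'E'
from h import *
np.set_printoptions(precision=4,suppress=True)
rows([.6456+.0007,.0563,.201],-14.1)
im,d=arm.camera("wrist"); W=cloud("wrist",d); p,T=tool(); L=(W-p)@T
# blade strip / table slot lateral in tool frame
m=(abs(W[...,2]-.116)<.004); 
for x in(-.005,.0,.005,.01):
    q=m&(abs(L[...,0]-x)<.003)&(abs(L[...,1])<.08)
    y=np.sort(L[q][:,1]); a=y[y<0];b=y[y>0]; print(x,a[-1:],b[:1],a[:1],b[-1:])
m=(abs(L[...,0])<.02)&(abs(L[...,1])<.005)&(L[...,2]>.02)&(L[...,2]<.1); print("strip",m.sum(),L[m][:,1].mean(),L[m][:,0].max())
E
```

```text
shift mm [-69.4   1.6  -2.2] tool y heading -14.22 spin -0.12
-0.005 [-0.008] [0.0084] [-0.0793] [0.0792]
0.0 [-0.0002] [0.0084] [-0.0796] [0.0798]
0.005 [-0.0087] [0.0092] [-0.0783] [0.0793]
0.01 [] [] [] []
strip 103 -0.0006220422585208251 0.0019209371562569249
```

Request:
{"method": "move_arm", "body": {"steps": [[[0,1,-2,0],[-12,0,0,0],[-12,0,0,0],[-12,0,0,0],[-11,0,0,0],[-11,0,0,0],[0,0,0,0],[0,0,0,0]]]}}

```text
clock: 13.88
tool_pos: [0.6485, 0.0678, 0.2007]
eef_rot: [-2.479, -1.93, -0.001]
wrist_force: [0.5, 0.4, -0.3]
opening: 0.105
finger_force: 59.1
```

```bash
python3 - <<'E'
from h import *
rows([.6456+.0007,.0563,.201],-14.1)
im,d=arm.camera("wrist"); W=cloud("wrist",d); p,T=tool(); L=(W-p)@T
np.savez("/tmp/w4.npz",im=im,d=d,L=L,W=W)
save("pics/w4.png",cv2.resize(im[130:330,210:430],None,fx=3,fy=3,interpolation=cv2.INTER_CUBIC))
E
```

```text
shift mm [-11.7   0.7  -0.3] tool y heading -14.18 spin -0.08
```

View pics/w4.png

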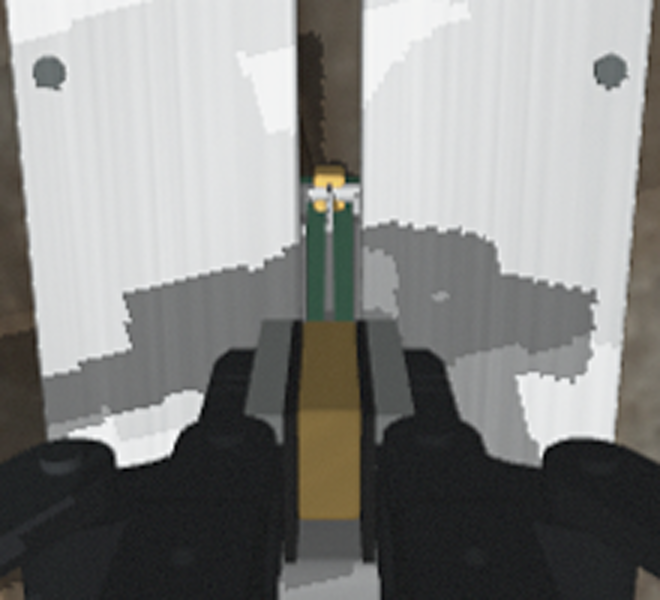

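The blade is centred in the slot (strip at crop x = 330, slot 300-362) and there is no contact. I'll slide the last 11.5 mm and lower it.

Request:
{"method": "move_arm", "body": {"steps": [[[-6,0.3,0,0],[-5.5,0,0,0],[0,0,0,0],[0,0,0,0],[0,0,2,0],[0,0,2,0],[0,0,2,0],[0,0,0,0],[0,0,0,0]]]}}

```text
clock: 15.05
tool_pos: [0.6459, 0.0565, 0.1946]
eef_rot: [2.478, 1.931, -0.0]
wrist_force: [0.1, 0.4, -0.5]
opening: 0.108
finger_force: 59.1
```

Request:
{"method": "move_arm", "body": {"steps": [[[0,0,1,0],[0,0,1,0],[0,0,1,0],[0,0,0,0],[0,0,0,0]]]}}

```text
clock: 15.68
tool_pos: [0.6466, 0.0573, 0.1924]
eef_rot: [2.478, 1.93, 0.004]
wrist_force: [0.6, 4.0, 2.7]
opening: 0.105
finger_force: 59.5
```

Request:
{"method": "move_arm", "body": {"steps": [[[1.5,0,0,0],[0,0,0.5,0],[0,0,0.5,0],[0,0,0,0],[0,0,0,0]]]}}

```text
clock: 16.3
tool_pos: [0.6466, 0.0577, 0.1918]
eef_rot: [2.478, 1.93, 0.001]
wrist_force: [0.5, 1.6, 6.6]
opening: 0.103
finger_force: 60.3
```

Vertical force is building with little side force, so the pin is seated. I'll release and look.

Request:
{"method": "move_arm", "body": {"steps": [[[0,0,-0.5,0],[0,0,0,0],[0,0,0,0],[0,0,0,0],[0,0,0,0]]], "gripper": 0.5}}

```text
clock: 16.92
tool_pos: [0.6461, 0.0579, 0.1909]
eef_rot: [-2.478, -1.93, 0.001]
wrist_force: [-0.1, -0.0, -0.2]
opening: 0.498
finger_force: 0.0
```

```bash
python3 - <<'E'
from h import *
np.set_printoptions(precision=4,suppress=True)
im,d=arm.camera("wrist"); W=cloud("wrist",d); p,T=tool(); L=(W-p)@T; print(p)
save("pics/w5.png",cv2.resize(im[100:360,170:470],None,fx=2.3,fy=2.3,interpolation=cv2.INTER_CUBIC))
m=(abs(L[...,0])<.02)&(abs(L[...,1])<.006)&(L[...,2]<0)&(L[...,2]>-.045); 
P=W[m]; P=P[P[:,2]>P[:,2].max()-.003]; print("top",P.mean(0),P[:,2].max(),cv2.minAreaRect(P[:,:2].astype(np.float32)*1000))
m=(abs(L[...,0])<.03)&(abs(L[...,1])<.02)&(W[...,2]>.03)&(W[...,2]<.065); print("low",m.sum(),np.median(W[m],0),L[m].max(0),L[m].min(0))
E
```

```text
[0.6462 0.0579 0.191 ]
top [0.6453 0.0546 0.2188] 0.22054977796146463 ((645.2430419921875, 54.45030975341797), (18.32420539855957, 9.773235321044922), 77.08465576171875)
low 170 [0.6459 0.0569 0.0518] [0.0026 0.0067 0.1533] [-0.009  -0.0078  0.1279]
```

View pics/w5.png

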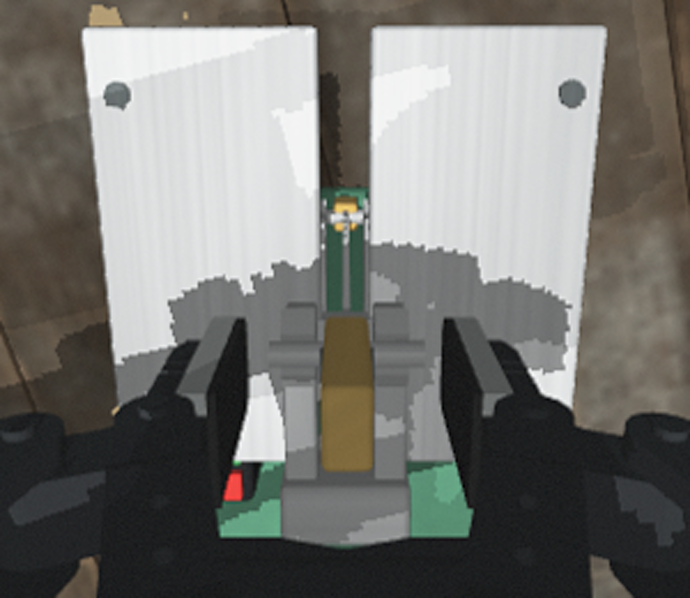

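The blade hangs with its pin across both tines in the notches, at crop (345,350). The fingers are clear and the grip top is at z ≈ 0.219, so the seat is at about 0.185. Now to the wheel.

```bash
python3 - <<'E'
from h import *
rows([.607,-.186,.36],-14.1)
E
```

```text
shift mm [-246.1   21.7 -169. ] tool y heading -14.17 spin -0.07
```

Request:
{"method": "move_arm", "body": {"steps": [[[0,0,-25,0],[0,0,-45,0],[0,0,-50,0],[0,0,-50,0],[-40,4,0,0],[-50,4,0,0],[-55,5,0,0],[-55,5,0,0],[-46,4,0,0],[0,0,0,0],[0,0,0,0]]], "gripper": 1}}

```text
clock: 18.35
tool_pos: [0.6073, -0.1856, 0.3611]
eef_rot: [-2.478, -1.929, -0.001]
wrist_force: [-0.5, -0.1, -0.2]
opening: 1.002
finger_force: 0.0
```

```bash
cat > wh.py <<'E'
from h import *
np.set_printoptions(precision=4,suppress=True)
im,d=arm.camera("wrist"); W=cloud("wrist",d); p,T=tool(); print(arm.state()["clock"],p)
c=im.astype(int); m=(c[...,0]>90)&(c[...,1]<c[...,0]*.45)&(c[...,2]<c[...,0]*.45)&(W[...,2]>.255)&(W[...,2]<.315)
P=W[m]; t=P[P[:,2]>.299]; print("red",m.sum(),"top",len(t),t.mean(0),cv2.minEnclosingCircle(t[:,:2].astype(np.float32)*1000))
w=(abs(W[...,2]-.259)<.006)&(np.hypot(W[...,0]-.596,W[...,1]+.1425)<.07)
print("rim",w.sum(),cv2.minEnclosingCircle(W[w][:,:2].astype(np.float32)*1000))
save("pics/wh.png",im)
E
python3 wh.py
```

```text
18.4 [ 0.6075 -0.185   0.3611]
red 731 top 433 [ 0.6053 -0.1827  0.3015] ((605.19580078125, -182.7794189453125), 9.372392654418945)
rim 7098 ((596.5904541015625, -138.9769287109375), 55.0062255859375)
```

Rim centre (0.5966, -0.1390), radius 55 mm, and handle at 44.6 mm from the axis: both fit. Now I'll grasp the handle.

Request:
{"method": "move_arm", "body": {"steps": [[[1.7,-2.7,30,0],[0,0,35,0],[0,0,20,0],[0,0,6,0],[0,0,0,0]]]}}

```text
clock: 19.02
tool_pos: [0.6056, -0.1833, 0.2706]
eef_rot: [2.477, 1.931, 0.001]
wrist_force: [0.6, -0.1, -0.2]
opening: 1.004
finger_force: 0.0
```

Request:
{"method": "move_arm", "body": {"steps": [[[0,0,0,0],[0,0,0,0],[0,0,0,0],[0,0,0,0],[0,0,0,0]]], "gripper": 0}}

```text
clock: 19.65
tool_pos: [0.6055, -0.1839, 0.2708]
eef_rot: [2.478, 1.93, 0.001]
wrist_force: [0.5, -0.4, 3.0]
opening: 0.223
finger_force: 58.7
```

```bash
cat > circ.py <<'E'
from h import *
import sys, json
H=np.array([.5966,-.1390])
def run(dphi,n,r=45.):
    s=arm.state(); p,T=tool(); v=(T.T@np.append(p[:2]-H,0))[:2]*1000
    ph=np.arctan2(v[1],v[0]); f=T.T@np.array(s["wrist_force"])
    print("clock",s["clock"],"phi",np.degrees(ph).round(1),"r",np.hypot(*v).round(2),"z",p[2].round(4),"tool f",f.round(1),"tang",(-f[0]*-np.sin(ph)-f[1]*np.cos(ph)).round(2),"rad",(f[0]*np.cos(ph)+f[1]*np.sin(ph)).round(2),"op",round(s["opening"],3))
    q=v.copy(); out=[]
    for k in range(1,n+1):
        a=ph+np.radians(dphi)*k; e=(r*np.array([np.cos(a),np.sin(a)])-q).round(1); q=q+e; out.append([float(e[0]),float(e[1]),0,0])
    print(json.dumps([out]))
if __name__=="__main__": run(float(sys.argv[1]),int(sys.argv[2]),*(float(a) for a in sys.argv[3:]))
E
python3 circ.py 12 20
```

```text
clock 19.65 phi 154.6 r 45.73 z 0.2708 tool f [-0.3  0.6 -3. ] tang 0.46 rad 0.5 op 0.223
[[[-2.5, -9.2, 0, 0], [-1.2, -9.3, 0, 0], [0.8, -9.4, 0, 0], [2.7, -9.0, 0, 0], [4.5, -8.3, 0, 0], [6.1, -7.1, 0, 0], [7.4, -5.7, 0, 0], [8.5, -4.1, 0, 0], [9.2, -2.2, 0, 0], [9.4, -0.2, 0, 0], [9.2, 1.7, 0, 0], [8.7, 3.6, 0, 0], [7.8, 5.4, 0, 0], [6.4, 6.8, 0, 0], [4.9, 8.0, 0, 0], [3.2, 8.9, 0, 0], [1.2, 9.3, 0, 0], [-0.8, 9.4, 0, 0], [-2.6, 9.0, 0, 0], [-4.5, 8.3, 0, 0]]]
```

Request:
{"method": "move_arm", "body": {"steps": [[[-2,-9.2,0,0],[-1.2,-9.3,0,0],[0.8,-9.4,0,0],[2.7,-9,0,0],[4.5,-8.3,0,0],[6.1,-7.1,0,0],[7.4,-5.7,0,0],[8.5,-4.1,0,0],[9.2,-2.2,0,0],[9.4,-0.2,0,0]]]}}

```text
clock: 20.9
tool_pos: [0.5536, -0.1273, 0.2708]
eef_rot: [2.473, 1.926, -0.006]
wrist_force: [0.5, -7.7, 1.5]
opening: 0.22
finger_force: 59.4
```

```bash
python3 circ.py 12 20
```

```text
clock 20.9 phi -88.9 r 44.53 z 0.2708 tool f [-7.4  2.4 -1.4] tang 7.35 rad -2.5 op 0.22
[[[9.3, 0.7, 0, 0], [8.9, 3.1, 0, 0], [8.1, 4.8, 0, 0], [6.9, 6.5, 0, 0], [5.3, 7.7, 0, 0], [3.7, 8.7, 0, 0], [1.8, 9.2, 0, 0], [-0.2, 9.4, 0, 0], [-2.2, 9.2, 0, 0], [-3.9, 8.5, 0, 0], [-5.7, 7.5, 0, 0], [-7.1, 6.1, 0, 0], [-8.3, 4.6, 0, 0], [-9.0, 2.7, 0, 0], [-9.4, 0.8, 0, 0], [-9.3, -1.2, 0, 0], [-8.9, -3.0, 0, 0], [-8.0, -4.9, 0, 0], [-6.9, -6.4, 0, 0], [-5.4, -7.7, 0, 0]]]
```

```bash
cat > cmd.py <<'E'
import numpy as np,sys,json
ph,d,n=map(float,sys.argv[1:4]); a=np.radians(ph+d*np.arange(int(n)+1)); P=45*np.c_[np.cos(a),np.sin(a)]
P=P.round(1); print(json.dumps([[[round(x,1),round(y,1),0,0] for x,y in np.diff(P,axis=0)]]))
E
python3 cmd.py -85.4 12 20;  python3 cmd.py 154.6 12 10
```

```text
[[[9.3, 1.8, 0, 0], [8.6, 3.6, 0, 0], [7.8, 5.3, 0, 0], [6.4, 6.9, 0, 0], [5.0, 8.0, 0, 0], [3.1, 8.9, 0, 0], [1.2, 9.3, 0, 0], [-0.8, 9.4, 0, 0], [-2.7, 9.0, 0, 0], [-4.5, 8.3, 0, 0], [-6.1, 7.1, 0, 0], [-7.5, 5.7, 0, 0], [-8.5, 4.0, 0, 0], [-9.1, 2.2, 0, 0], [-9.4, 0.3, 0, 0], [-9.3, -1.8, 0, 0], [-8.6, -3.6, 0, 0], [-7.8, -5.3, 0, 0], [-6.4, -6.9, 0, 0], [-5.0, -8.0, 0, 0]]]
[[[-3.1, -8.9, 0, 0], [-1.2, -9.3, 0, 0], [0.8, -9.4, 0, 0], [2.7, -9.0, 0, 0], [4.5, -8.3, 0, 0], [6.1, -7.1, 0, 0], [7.5, -5.7, 0, 0], [8.5, -4.0, 0, 0], [9.1, -2.2, 0, 0], [9.4, -0.3, 0, 0]]]
```

Request:
{"method": "move_arm", "body": {"steps": [[[9.2,1.7,0,0],[8.7,3.6,0,0],[7.8,5.4,0,0],[6.4,6.8,0,0],[4.9,8,0,0],[3.2,8.9,0,0],[1.2,9.3,0,0],[-0.8,9.4,0,0],[-2.6,9,0,0],[-4.5,8.3,0,0]]]}}

```text
clock: 22.15
tool_pos: [0.6277, -0.1068, 0.2707]
eef_rot: [-2.473, -1.927, 0.004]
wrist_force: [-6.3, 4.9, 6.9]
opening: 0.221
finger_force: 60.1
```

```bash
python3 circ.py 12 1; python3 cmd.py 34.6 12 20
```

```text
clock 22.15 phi 29.9 r 44.79 z 0.2707 tool f [ 3.2 -7.3 -6.8] tang 7.98 rad -0.86 op 0.221
[[[-5.3, 7.7, 0, 0]]]
[[[-6.1, 7.1, 0, 0], [-7.5, 5.7, 0, 0], [-8.5, 4.0, 0, 0], [-9.1, 2.2, 0, 0], [-9.4, 0.3, 0, 0], [-9.3, -1.8, 0, 0], [-8.6, -3.6, 0, 0], [-7.8, -5.3, 0, 0], [-6.4, -6.9, 0, 0], [-5.0, -8.0, 0, 0], [-3.1, -8.9, 0, 0], [-1.2, -9.3, 0, 0], [0.8, -9.4, 0, 0], [2.7, -9.0, 0, 0], [4.5, -8.3, 0, 0], [6.1, -7.1, 0, 0], [7.5, -5.7, 0, 0], [8.5, -4.0, 0, 0], [9.1, -2.2, 0, 0], [9.4, -0.3, 0, 0]]]
```

Request:
{"method": "move_arm", "body": {"steps": [[[-6.1,7.1,0,0],[-7.5,5.7,0,0],[-8.5,4.0,0,0],[-9.1,2.2,0,0],[-9.4,0.3,0,0],[-9.3,-1.8,0,0],[-8.6,-3.6,0,0],[-7.8,-5.3,0,0],[-6.4,-6.9,0,0],[-5.0,-8.0,0,0]]]}}

```text
clock: 23.4
tool_pos: [0.6086, -0.1831, 0.2709]
eef_rot: [2.472, 1.926, 0.01]
wrist_force: [8.7, -2.1, -1.2]
opening: 0.229
finger_force: 59.3
```

```bash
python3 circ.py 12 1; python3 cmd.py 154.6 10 20
```

```text
clock 23.4 phi 150.6 r 45.71 z 0.2709 tool f [0.1 9.  1.3] tang 7.84 rad 4.34 op 0.229
[[[-3.1, -9.0, 0, 0]]]
[[[-2.7, -7.3, 0, 0], [-1.4, -7.8, 0, 0], [-0.1, -7.8, 0, 0], [1.4, -7.7, 0, 0], [2.6, -7.4, 0, 0], [3.9, -6.9, 0, 0], [5.0, -6.0, 0, 0], [5.9, -5.1, 0, 0], [6.8, -4.0, 0, 0], [7.3, -2.7, 0, 0], [7.8, -1.4, 0, 0], [7.8, -0.1, 0, 0], [7.7, 1.4, 0, 0], [7.4, 2.6, 0, 0], [6.9, 3.9, 0, 0], [6.0, 5.0, 0, 0], [5.1, 5.9, 0, 0], [4.0, 6.8, 0, 0], [2.7, 7.3, 0, 0], [1.4, 7.8, 0, 0]]]
```

Request:
{"method": "move_arm", "body": {"steps": [[[-2.7,-7.3,0,0],[-1.4,-7.8,0,0],[-0.1,-7.8,0,0],[1.4,-7.7,0,0],[2.6,-7.4,0,0],[3.9,-6.9,0,0],[5.0,-6.0,0,0],[5.9,-5.1,0,0],[6.8,-4.0,0,0],[7.3,-2.7,0,0]]]}}

```text
clock: 24.65
tool_pos: [0.552, -0.1426, 0.2708]
eef_rot: [2.472, 1.926, -0.003]
wrist_force: [0.8, -7.1, -0.2]
opening: 0.226
finger_force: 59.4
```

```bash
python3 circ.py 12 1; python3 cmd.py 254.6 8 30
```

```text
clock 24.65 phi -108.8 r 44.77 z 0.2708 tool f [-6.7  2.5  0.2] tang 7.11 rad -0.2 op 0.226
[[[9.1, -2.3, 0, 0]]]
[[[6.2, -1.2, 0, 0], [6.3, -0.4, 0, 0], [6.2, 0.5, 0, 0], [6.2, 1.4, 0, 0], [5.8, 2.2, 0, 0], [5.5, 3.0, 0, 0], [5.1, 3.7, 0, 0], [4.5, 4.4, 0, 0], [3.8, 5.0, 0, 0], [3.1, 5.5, 0, 0], [2.2, 5.8, 0, 0], [1.5, 6.2, 0, 0], [0.6, 6.2, 0, 0], [-0.3, 6.3, 0, 0], [-1.2, 6.1, 0, 0], [-2.0, 6.0, 0, 0], [-2.8, 5.6, 0, 0], [-3.5, 5.2, 0, 0], [-4.3, 4.6, 0, 0], [-4.8, 4.0, 0, 0], [-5.4, 3.3, 0, 0], [-5.8, 2.4, 0, 0], [-6.0, 1.7, 0, 0], [-6.2, 0.8, 0, 0], [-6.3, 0.0, 0, 0], [-6.2, -1.0, 0, 0], [-6.0, -1.8, 0, 0], [-5.7, -2.6, 0, 0], [-5.3, -3.4, 0, 0], [-4.8, -4.1, 0, 0]]]
```

Request:
{"method": "move_arm", "body": {"steps": [[[6.2,-1.2,0,0],[6.3,-0.4,0,0],[6.2,0.5,0,0],[6.2,1.4,0,0],[5.8,2.2,0,0]]]}}

```text
clock: 25.28
tool_pos: [0.5603, -0.1134, 0.2708]
eef_rot: [2.475, 1.928, -0.009]
wrist_force: [-3.1, -7.8, 3.4]
opening: 0.226
finger_force: 59.7
```

```bash
python3 circ.py 12 1
```

```text
clock 25.275 phi -69.0 r 44.38 z 0.2708 tool f [-8.4 -1.1 -3.3] tang 8.19 rad -1.99 op 0.226
[[[8.6, 3.7, 0, 0]]]
```

Request:
{"method": "move_arm", "body": {"steps": [[[5.5,3.0,0,0],[5.1,3.7,0,0],[4.5,4.4,0,0],[3.8,5.0,0,0]]]}}

```text
clock: 25.78
tool_pos: [0.5792, -0.0983, 0.2707]
eef_rot: [2.478, 1.93, -0.011]
wrist_force: [-6.2, -6.0, 5.7]
opening: 0.226
finger_force: 60.0
```

```bash
python3 circ.py 12 1
```

```text
clock 25.775 phi -37.3 r 44.3 z 0.2707 tool f [-7.3 -4.6 -5.7] tang 8.11 rad -3.06 op 0.226
[[[5.4, 7.6, 0, 0]]]
```

Request:
{"method": "move_arm", "body": {"steps": [[[3.1,5.5,0,0],[2.2,5.8,0,0],[1.5,6.2,0,0]]]}}

```text
clock: 26.15
tool_pos: [0.5971, -0.0946, 0.2707]
eef_rot: [-2.476, -1.929, 0.011]
wrist_force: [-8.5, -2.0, 7.6]
opening: 0.223
finger_force: 60.2
```

```bash
python3 circ.py 12 1
```

```text
clock 26.15 phi -13.5 r 44.37 z 0.2707 tool f [-4.1 -7.8 -7.5] tang 8.49 rad -2.15 op 0.223
[[[1.8, 9.2, 0, 0]]]
```

Request:
{"method": "move_arm", "body": {"steps": [[[0.6,6.2,0,0],[-0.3,6.3,0,0],[-1.2,6.1,0,0]]]}}

```text
clock: 26.52
tool_pos: [0.6149, -0.0984, 0.2707]
eef_rot: [-2.474, -1.927, 0.008]
wrist_force: [-8.4, 1.9, 7.4]
opening: 0.223
finger_force: 60.3
```

```bash
python3 circ.py 12 1
```

```text
clock 26.525 phi 10.1 r 44.55 z 0.2707 tool f [-0.3 -8.7 -7.3] tang 8.48 rad -1.76 op 0.223
[[[-2.2, 9.1, 0, 0]]]
```

Request:
{"method": "move_arm", "body": {"steps": [[[-2.0,6.0,0,0],[-2.8,5.6,0,0],[-3.5,5.2,0,0]]]}}

```text
clock: 26.9
tool_pos: [0.6298, -0.1089, 0.2708]
eef_rot: [-2.473, -1.927, 0.003]
wrist_force: [-5.4, 5.0, 7.1]
opening: 0.225
finger_force: 60.2
```

```bash
python3 circ.py 12 1
```

```text
clock 26.9 phi 33.6 r 44.82 z 0.2708 tool f [ 3.5 -6.5 -7. ] tang 7.33 rad -0.63 op 0.225
[[[-5.8, 7.4, 0, 0]]]
```

Request:
{"method": "move_arm", "body": {"steps": [[[-4.3,4.6,0,0],[-4.8,4.0,0,0]]]}}

```text
clock: 27.15
tool_pos: [0.6368, -0.1188, 0.2708]
eef_rot: [-2.473, -1.927, -0.002]
wrist_force: [-3.7, 6.6, 6.3]
opening: 0.228
finger_force: 60.1
```

```bash
python3 circ.py 12 1
```

```text
clock 27.15 phi 49.2 r 45.0 z 0.2708 tool f [ 5.6 -5.2 -6.3] tang 7.6 rad -0.3 op 0.228
[[[-7.7, 5.4, 0, 0]]]
```

Request:
{"method": "move_arm", "body": {"steps": [[[-5.4,3.3,0,0],[-5.8,2.4,0,0]]]}}

```text
clock: 27.4
tool_pos: [0.6409, -0.1304, 0.2708]
eef_rot: [-2.473, -1.928, -0.007]
wrist_force: [-1.5, 7.5, 4.6]
opening: 0.225
finger_force: 59.9
```

```bash
python3 circ.py 12 1
```

```text
clock 27.4 phi 64.9 r 45.17 z 0.2708 tool f [ 6.9 -3.3 -4.6] tang 7.64 rad -0.01 op 0.225
[[[-9.0, 2.9, 0, 0]]]
```

Request:
{"method": "move_arm", "body": {"steps": [[[-6.0,1.7,0,0],[-6.2,0.8,0,0]]]}}

```text
clock: 27.65
tool_pos: [0.6418, -0.1426, 0.2708]
eef_rot: [-2.475, -1.929, -0.011]
wrist_force: [3.3, 8.6, 2.4]
opening: 0.229
finger_force: 59.7
```

```bash
python3 circ.py 12 1
```

```text
clock 27.65 phi 80.4 r 45.33 z 0.2708 tool f [ 9.1  1.1 -2.3] tang 8.83 rad 2.6 op 0.229
[[[-9.4, 0.3, 0, 0]]]
```

Request:
{"method": "move_arm", "body": {"steps": [[[-6.3,0.0,0,0],[-6.2,-1.0,0,0]]]}}

```text
clock: 27.9
tool_pos: [0.6392, -0.1548, 0.2709]
eef_rot: [-2.477, -1.931, -0.015]
wrist_force: [7.8, 6.9, -0.7]
opening: 0.222
finger_force: 59.5
```

```bash
python3 circ.py 12 1; python3 cmd.py 462.6 8 20
```

```text
clock 27.9 phi 96.2 r 45.48 z 0.2709 tool f [8.5 5.9 0.8] tang 9.13 rad 4.91 op 0.222
[[[-9.1, -2.5, 0, 0]]]
[[[-6.0, -1.8, 0, 0], [-5.7, -2.6, 0, 0], [-5.3, -3.4, 0, 0], [-4.8, -4.1, 0, 0], [-4.1, -4.7, 0, 0], [-3.5, -5.2, 0, 0], [-2.7, -5.7, 0, 0], [-1.9, -6.0, 0, 0], [-1.0, -6.2, 0, 0], [-0.2, -6.2, 0, 0], [0.8, -6.3, 0, 0], [1.6, -6.1, 0, 0], [2.4, -5.7, 0, 0], [3.2, -5.5, 0, 0], [3.9, -4.9, 0, 0], [4.5, -4.3, 0, 0], [5.2, -3.6, 0, 0], [5.5, -2.9, 0, 0], [5.9, -2.1, 0, 0], [6.2, -1.2, 0, 0]]]
```

Request:
{"method": "move_arm", "body": {"steps": [[[-6.0,-1.8,0,0],[-5.7,-2.6,0,0]]]}}

```text
clock: 28.15
tool_pos: [0.6332, -0.1661, 0.2709]
eef_rot: [2.476, 1.929, 0.017]
wrist_force: [10.0, 4.8, -1.3]
opening: 0.226
finger_force: 59.4
```

```bash
python3 circ.py 12 1
```

```text
clock 28.15 phi 112.4 r 45.58 z 0.2709 tool f [7.1 8.5 1.5] tang 9.81 rad 5.12 op 0.226
[[[-8.1, -5.0, 0, 0]]]
```

Request:
{"method": "move_arm", "body": {"steps": [[[-5.3,-3.4,0,0]]]}}

```text
clock: 28.28
tool_pos: [0.629, -0.1711, 0.2709]
eef_rot: [2.474, 1.928, 0.017]
wrist_force: [10.6, 3.5, -1.8]
opening: 0.226
finger_force: 59.4
```

```bash
python3 circ.py 12 1
```

```text
clock 28.275 phi 120.6 r 45.64 z 0.2709 tool f [6.  9.4 1.9] tang 9.94 rad 5.01 op 0.226
[[[-7.2, -6.2, 0, 0]]]
```

Request:
{"method": "move_arm", "body": {"steps": [[[-4.8,-4.1,0,0],[-4.1,-4.7,0,0]]]}}

```text
clock: 28.52
tool_pos: [0.6188, -0.1789, 0.2709]
eef_rot: [2.472, 1.926, 0.016]
wrist_force: [11.6, 1.5, -2.1]
opening: 0.226
finger_force: 59.3
```

```bash
python3 circ.py 12 1
```

```text
clock 28.525 phi 136.8 r 45.66 z 0.2709 tool f [ 4.3 10.8  2.3] tang 10.85 rad 4.25 op 0.226
[[[-5.2, -7.9, 0, 0]]]
```

Request:
{"method": "move_arm", "body": {"steps": [[[-3.5,-5.2,0,0],[-2.7,-5.7,0,0]]]}}

```text
clock: 28.78
tool_pos: [0.6067, -0.1835, 0.2709]
eef_rot: [2.471, 1.924, 0.014]
wrist_force: [12.2, -1.9, -2.4]
opening: 0.225
finger_force: 59.3
```

```bash
python3 circ.py 12 1
```

```text
clock 28.775 phi 153.0 r 45.67 z 0.2709 tool f [ 1.1 12.2  2.5] tang 11.4 rad 4.54 op 0.225
[[[-2.8, -9.1, 0, 0]]]
```

Request:
{"method": "move_arm", "body": {"steps": [[[-1.9,-6.0,0,0],[-1.0,-6.2,0,0]]]}}

```text
clock: 29.02
tool_pos: [0.594, -0.1845, 0.2709]
eef_rot: [2.47, 1.923, 0.011]
wrist_force: [11.5, -3.7, -2.8]
opening: 0.225
finger_force: 59.3
```

```bash
python3 circ.py 12 1
```

```text
clock 29.025 phi 169.1 r 45.6 z 0.2709 tool f [-0.8 12.   3. ] tang 11.65 rad 3.03 op 0.225
[[[-0.2, -9.5, 0, 0]]]
```

Request:
{"method": "move_arm", "body": {"steps": [[[-0.2,-6.2,0,0],[0.8,-6.3,0,0]]]}}

```text
clock: 29.28
tool_pos: [0.5817, -0.182, 0.2709]
eef_rot: [2.469, 1.922, 0.008]
wrist_force: [10.6, -6.5, -3.9]
opening: 0.224
finger_force: 59.2
```

```bash
python3 circ.py 12 1
```

```text
clock 29.275 phi -175.0 r 45.49 z 0.2709 tool f [-3.7 11.8  4.1] tang 12.08 rad 2.69 op 0.224
[[[2.3, -9.2, 0, 0]]]
```

The force is about 12.5-12.8 N after allowing for the angle-dependent bias, and the wheel has gone about 120° past bearing. I'll let it settle and release the handle.

Request:
{"method": "move_arm", "body": {"steps": [[[0,0,0,0],[0,0,0,0],[0,0,0,0]]]}}

```text
clock: 29.65
tool_pos: [0.5808, -0.1816, 0.2709]
eef_rot: [2.471, 1.924, 0.006]
wrist_force: [9.1, -6.0, -2.5]
opening: 0.226
finger_force: 59.3
```

```bash
python3 circ.py 12 1
```

```text
clock 29.65 phi -173.8 r 45.46 z 0.2709 tool f [-3.6 10.3  2.6] tang 10.61 rad 2.46 op 0.226
[[[2.4, -9.1, 0, 0]]]
```

Request:
{"method": "move_arm", "body": {"steps": [[[0.6,-2.3,0,0],[0.6,-2.3,0,0]]]}}

```text
clock: 29.9
tool_pos: [0.5774, -0.1802, 0.2709]
eef_rot: [2.469, 1.922, 0.007]
wrist_force: [10.8, -7.9, -4.8]
opening: 0.224
finger_force: 59.2
```

```bash
python3 circ.py 12 1
```

```text
clock 29.9 phi -169.1 r 45.45 z 0.2709 tool f [-5.  12.3  4.9] tang 13.07 rad 2.62 op 0.224
[[[3.2, -8.9, 0, 0]]]
```

13.07 N. I'll release the handle, lift clear and check the blade from above.

Request:
{"method": "move_arm", "body": {"steps": [[[0,0,0,0],[0,0,0,0],[0,0,0,0],[0,0,0,0],[0,0,-20,0],[0,0,-50,0],[0,0,-50,0],[10,0,0,0],[0,0,0,0]]], "gripper": 1}}

```text
clock: 31.02
tool_pos: [0.5758, -0.1665, 0.3912]
eef_rot: [2.477, 1.931, 0.001]
wrist_force: [-0.2, -0.1, -1.3]
opening: 0.999
finger_force: 0.0
```

```bash
python3 - <<'E'
from h import *
np.set_printoptions(precision=4,suppress=True)
im,d=arm.camera("wrist"); W=cloud("wrist",d); s=arm.state(); print(s["clock"],s["wrist_force"])
m=(np.hypot(W[...,0]-.645,W[...,1]-.054)<.025)&(W[...,2]>.235)&(W[...,2]<.26); v,u=np.nonzero(m)
print("grip",m.sum(),W[m].mean(0) if m.any() else 0,W[m][:,2].max() if m.any() else 0, cv2.minAreaRect(W[m][:,:2].astype(np.float32)*1000) if m.sum()>5 else 0)
save("pics/end.png",im[:,:])
E
```

```text
31.075 [-0.0818 -0.0052 -0.4386]
grip 0 0 0 0
```

View pics/end.png

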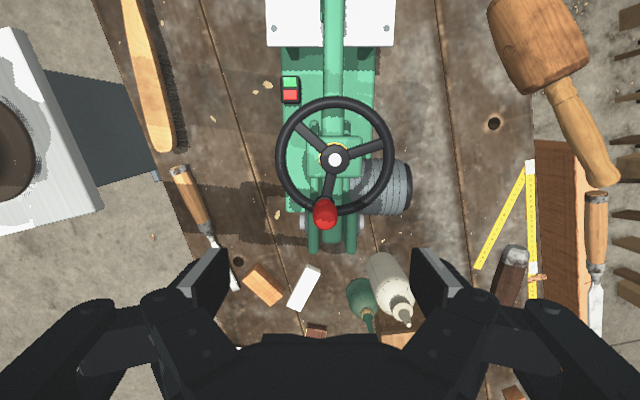

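The wheel is free, with the handle at (325,213), and the other things are undisturbed. The blade is out of view at the top, so I'll move forward to check it.

Request:
{"method": "move_arm", "body": {"steps": [[[50,0,0,0],[50,0,0,0],[50,0,0,0],[0,0,0,0],[0,0,0,0],[0,0,0,0]]]}}

```text
clock: 31.82
tool_pos: [0.6119, -0.0228, 0.3893]
eef_rot: [-2.479, -1.928, 0.002]
wrist_force: [0.1, -0.3, -0.1]
opening: 1.002
finger_force: 0.0
```

```bash
python3 - <<'E'
from h import *
np.set_printoptions(precision=4,suppress=True)
im,d=arm.camera("wrist"); W=cloud("wrist",d)
n=np.hypot(W[...,0]-.645,W[...,1]-.054)<.03
c=im.astype(int); br=n&(c[...,0]>c[...,2]*1.6)&(c[...,0]>60)&(W[...,2]>.2)
print("brass",br.sum(),W[br].mean(0),W[br].max(0)); t=br&(W[...,2]>W[br][:,2].max()-.005); print(cv2.minAreaRect(W[t][:,:2].astype(np.float32)*1000))
lo=n&(W[...,2]>.05)&(W[...,2]<.1); print("low",lo.sum(),np.nanmedian(W[lo],0))
E
```

```text
brass 242 [0.6446 0.0537 0.2456] [0.6511 0.0631 0.249 ]
((645.2293090820312, 53.62577438354492), (17.202011108398438, 9.15416431427002), 76.26793670654297)
low 35 [0.6479 0.0447 0.0824]
```

The grip top is at about 0.247, so the upper pin is at 0.213 and the lower pin at 0.078, bearing in its fork. The blade is upright and in place, so I'm handing in.

```bash
python3 -c "
from bench import arm
print(arm.sign_off())"
```

```text
the job is handed in; nothing more can be done
None
```

I fitted the blade, tensioned it to about 13 N at the handle, let go with nothing else visibly disturbed, and handed the job in at about 32 s; no verdict came back.

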